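# Isolate the welding press, then release its fixture clamp

### The arm

A 7-joint arm with a two-finger parallel gripper is mounted at the origin on the work surface. World frame = base frame: x ahead of the robot, y to its left, z up, the work surface at z = 0. Lengths are in m, angles in rad, forces in N, time in s.
With the tool pointing down it reaches from about 0.425 to 0.875 m from the base axis. Payload 4.7 kg.
Tool frame: the origin (TCP) lies midway between the tips of the shut fingers; the grasp point (between the pads) lies 19 mm behind it; z points along the fingers, y is the line along which they close (so a half turn about z gives the same grasp; the last joint's range is limited). The gripper opens to 87 mm and grips with 3 to 60 N. Pads are 19 mm wide; open, the fingers measure 117 mm over their backs; the gripper's body (75 mm by 190 mm) begins 51 mm behind the grasp point.
Start: joints at [1.293, 0.321, -0.07, 1.45, 0.023, 1.371, -0.057], TCP at [0.187, -0.623, 0.223] pointing down, gripper open.
Joint ranges: [-2.86, 2.86], [-0.3, 2.09], [-1.38, 1.24], [0.06, 2.45], [-1.56, 4.7], [0.09, 2.05], [-2.69, 2.69]. Speed limits (rad/s): [2.57, 2.57, 3.14, 3.14, 3.14, 3.14, 3.14].

### API

Orientations are given as a 3x3 rotation matrix whose columns are the frame's x, y, z axes.
In Python, from workcell import ctrl gives the robot as it stands. The module is installed in compiled form; this text tells all that it offers. Calls block until the motion is done:
- ctrl.move_to(position, orientation): joint-space move of the TCP to a pose.
- ctrl.movel(position, ori=None, vel=0.15, max_force=None): straight line of the TCP; ori=None keeps the orientation; vel is the mean speed in m/s. With max_force (N) it stops when the force on the tool has changed by that much, and returns True; else False.
- ctrl.movej(angles): joint-space move.
- ctrl.ungrasp() and ctrl.clamp(strength=None): open the fingers fully, or close them until they stop; strength is the grip in N (None keeps the last).
- ctrl.dwell(seconds).
- ctrl.ik(position, orientation): joint angles nearest the present ones, or None.
- ctrl.read_state(): the state.
- ctrl.read_camera(name): name is "scene" or "top" or "wrist"; returns the picture (384x512x3 uint8, blue, green, red); there is no depth.
- ctrl.camera_params(name): a dict with "mtx" (3x3 intrinsics, pixels), "world_from_camera" (4x4, takes a point from camera to world coordinates). Camera axes: x right, y down, z forward; pixel columns grow to the right and rows downward; lengths in m; the calibration is good to about 2 mm. A picture is of the moment at which its call begins: read the wrist's pose just before it. camera_params takes no time and is no camera call; for the wrist camera it gives the pose at the moment of the call.
A pose or a line that the arm cannot do raises ctrl.PlanningError and nothing moves.
- ctrl.hand_in(): hands the job in; it is judged then, once.
The state is a dict: "clock": time; "joint_pos": joint angles; "qd": joint speeds; "joint_efforts": joint torques, N m; "eef_pos": TCP position; "ee_rot": TCP orientation; "ft_force": force on the tool from outside, world axes, zero at the start; "wrist_torque": the same for the moment, N m; "grip_width": finger opening in m; "finger_force": force on a finger pad.
Only numpy, scipy, OpenCV 4.12 (cv2) and the standard library are available. Lean on these libraries where they do the work, as an engineer would, in place of code of your own. Each camera call takes 0.05 s, during which the arm holds its last target. There are 200 camera calls.

### The job

Make the welding press ready for a fixture change at its interlock box: swing the isolator (the longer lever with the slim tall grip) anticlockwise all the way until you feel it come home on its stop, which frees the clamp-release lever (the shorter one with the stout grip); then swing that anticlockwise fully home on its stop too. Move both gently and never force a lever against its stop or while it is still locked; then let go of both and leave everything else on the bench where it is.

Things in the scene. Friction and masses are not known exactly. Their poses are not given: they have to be found in the camera images.
- interlock_box: Grey steel box with an aluminium lid, 190 (x) x 250 (y) x 50 mm high, fixed to the bench at varying position and yaw; origin at the centre of its underside, z up. It carries two levers that turn about vertical axes in level planes over the lid; they stay where they are left. Interlock and stops are inside, unseen. More than about 25 N at a grip against stop or lock overstrains it.
- isolator_axis (a point): On the isolator's vertical turning axis at lid height: 60 mm to +y of the box's centre, 50 mm above the bench. Turning takes about 3 N at the grip, more if a tight pinch twists on the fixed round grip instead of turning with the lever. The home stop is a stiff rubber bumper: past first touch it gives about 1 mm at the grip per 7 N.
- release_axis (a point): On the clamp-release lever's vertical turning axis at lid height: 60 mm to -y of the box's centre, 50 mm above the bench. Turning takes about 5 N at the grip, more if a tight pinch twists on it; the rubber bumper at its end gives about 1 mm at the grip per 8 N.
- isolator_grip (a point): Isolator's upright round grip, black plastic, 22 mm in diameter, from 66 to 115 mm above the bench; this point is on its centreline, 97 mm above the bench and 85 mm from the turning axis. x axis points outward along the arm, a flat steel bar 16 mm wide from 54 to 66 mm above the bench; hub 34 mm wide, top 75 mm above the bench.
- release_grip (a point): Clamp-release lever's upright round grip, black plastic, 30 mm in diameter, from 66 to 98 mm above the bench; this point is on its centreline, 90 mm above the bench and 65 mm from the turning axis. x axis points outward along the arm. Arm and hub as on the isolator.
- isolator (a joint): Isolator angle, rad, growing anticlockwise from above; at 0 its arm points 100 degrees anticlockwise from the box's +x. Starts at 0 to 0.2. Home stop is met somewhere between 0.75 and 1.65: the lever is clamped on its shaft at an angle nobody recorded, so home must be felt. The other lever is free only with this one within about 0.03 of touching its bumper, or pressed into it.
- release (a joint): Clamp-release lever angle, rad, growing anticlockwise from above; at 0, where it starts, its arm points to the box's -x. Locked there (play of 0.04) until the isolator is home; then it turns to its bumper, met at 1.25. Once turned it locks the isolator.
- stack_a: Bystander: stack of eleven orange D-shaped plastic frames, 60 x 80 mm, 99 mm high; origin at its underside. Leave alone.
- stack_b: Bystander: stack of eight such frames, 72 mm high; origin at its underside. Leave alone.
- stack_c: Bystander: stack of five such frames, 45 mm high; origin at its underside. Leave alone.
- loose_frame: Bystander: one red frame lying flat, 9 mm thick; origin at its underside. Leave alone.
- drink: Bystander: drink bottle, 62 mm wide, 190 mm high; origin at its underside. Leave alone.
- film_roll: Bystander: white roll of film standing on end, 90 mm wide, 120 mm high; origin at its underside. Leave alone.
- screwdriver: Bystander: screwdriver, 200 mm long, lying on the bench; origin at its underside. Leave alone.
- spanner: Bystander: small spanner, 130 mm long, lying on the rear part of the interlock box's lid; origin at its underside. Leave alone.

How it is judged:
On the way, in this order (a step that is already met when the one before it is completed fails the run):
1. the isolator has been turned to its home zone while the clamp release is still locked (value of joint isolator above 0.7 rad and value of joint release below 0.12 rad), for 0.2 s.
2. the clamp-release lever has been freed and is turning (value of joint release above 0.4 rad), for 0.1 s.
At the end, for the whole second after the job is handed in: The isolator is in its home zone (joint above 0.7 rad; the interlock lets the release turn only if it is truly home) and the clamp-release lever is home (joint above 1.2 rad, within 0.05 of its stop) and at rest (value of joint isolator above 0.7 rad and value of joint release above 1.2 rad and velocity of joint release below 0.05 rad/s); the robot touches nothing.
It fails at once if the isolator is forced: over 40 N at its stop (60 mm from the axis) or at the interlock (contact force between isolator and interlock_box above 40 N).
It fails at once if the clamp release is forced: over 40 N at its stop (60 mm from the axis) or at the interlock (79 mm) (contact force between release and interlock_box above 40 N).
It fails at once if a bystander is shifted by more than 20 mm (distance of any of stack_a, stack_b, stack_c, loose_frame, drink, film_roll, screwdriver, spanner from where it was at the start of the episode above 0.02 m).
It also fails if it takes over 64 s, if anything falls off the work surface, if the arm or the gripper's body presses on something with over 40 N, if the wrist force passes 120 N, or if a joint passes its speed limit or range.

## Working session

There is one attempt and no reset: what is moved stays moved. The work goes in short steps, each a Python script; the robot and the scene stay as the last script left them, time stands still between calls to the robot, and variables do not carry over. Pictures are saved under pics/ and viewed, at most 10 in all, crops included, and the job is handed in when it is done.

```bash
mkdir -p pics; python3 - <<'E'
from workcell import ctrl
import cv2
for n in("scene","top"):
    cv2.imwrite(f"pics/{n}0.png",ctrl.read_camera(n)); p=ctrl.camera_params(n); print(p["mtx"],p["world_from_camera"])
s=ctrl.read_state(); print(s["clock"],s["eef_pos"],s["ee_rot"],s["ft_force"])
E
```

```text
[[382.85131634   0.         254.84039228]
 [  0.         382.85131634 187.56146376]
 [  0.           0.           1.        ]] [[-8.28059757e-01  4.82808628e-01 -2.84978716e-01  9.14203922e-01]
 [ 5.60639776e-01  7.13362031e-01 -4.20473131e-01  5.14941359e-01]
 [ 2.84940785e-04 -5.07947282e-01 -8.61388111e-01  1.16849061e+00]
 [ 0.00000000e+00  0.00000000e+00  0.00000000e+00  1.00000000e+00]]
[[402.18879369   0.         255.82461525]
 [  0.         402.18879369 197.32136079]
 [  0.           0.           1.        ]] [[ 0.01403726 -0.99426832  0.10598804  0.44361129]
 [-0.99980544 -0.01248782  0.0152686  -0.01958492]
 [-0.01385752 -0.10618174 -0.99425017  1.32209881]
 [ 0.          0.          0.          1.        ]]
0.1 [ 0.1868026  -0.62206976  0.22157189] [[ 9.57724641e-01  2.87685897e-01 -5.79801901e-04]
 [ 2.87686466e-01 -9.57723309e-01  1.59996892e-03]
 [-9.50012996e-05 -1.69913082e-03 -9.99998552e-01]] [-0.59392027 -0.32218382  0.72839741]
```

View pics/top0.png

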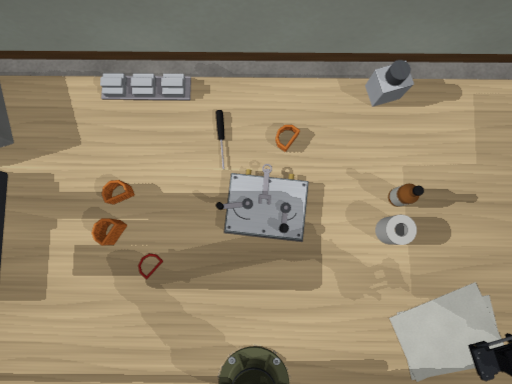

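View pics/scene0.png

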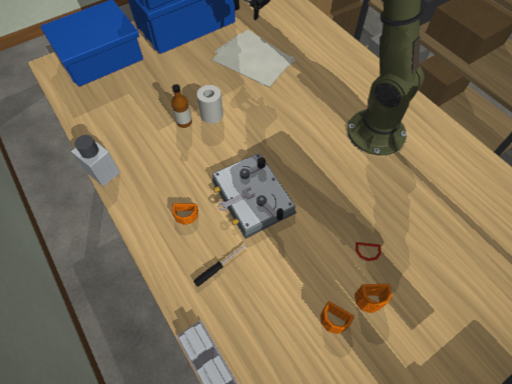

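The top view shows the box near (267,207), the isolator hub at (248,204) with its grip at (220,206), and the release hub at (286,208) with its grip at (284,228). I'll enlarge the crop for accuracy.

```bash
python3 - <<'E'
import cv2
i=cv2.imread("pics/top0.png")[155:255,205:325]
cv2.imwrite("pics/c0.png",cv2.resize(i,None,fx=6,fy=6,interpolation=cv2.INTER_CUBIC))
i=cv2.imread("pics/scene0.png")[140:245,200:310]
cv2.imwrite("pics/c1.png",cv2.resize(i,None,fx=5.5,fy=5.5,interpolation=cv2.INTER_CUBIC))
E
```

```text
(no output)
```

View pics/c0.png

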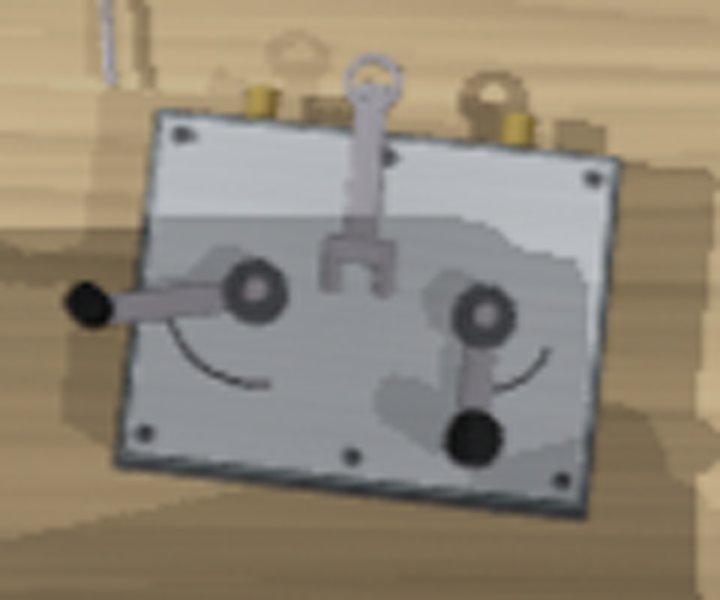

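View pics/c1.png

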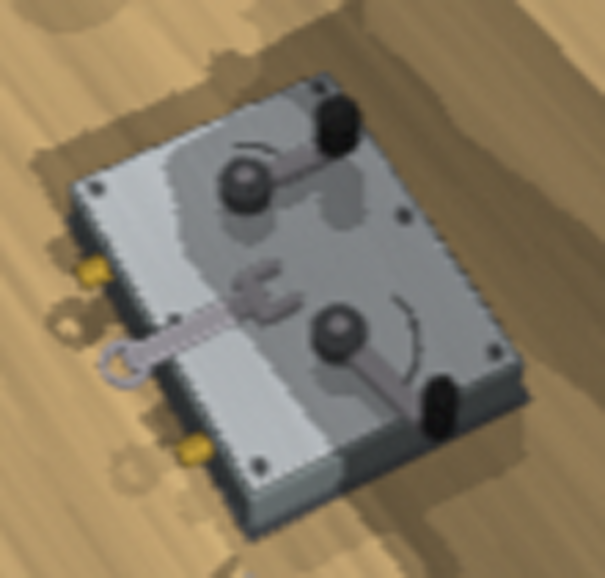

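```bash
cat > h.py <<'E'
from workcell import ctrl
import numpy as np, cv2
def ray(n,u,v,z):
    p=ctrl.camera_params(n);T=p["world_from_camera"]
    d=T[:3,:3]@np.linalg.solve(p["mtx"],[u,v,1]);o=T[:3,3]
    return (o+d*(z-o[2])/d[2])[:2]
def R(phi): # tool down, tool y horizontal at yaw phi
    y=np.array([np.cos(phi),np.sin(phi),0]);z=np.array([0,0,-1.]);return np.c_[np.cross(y,z),y,z]
E
python3 - <<'E'
from h import *
t=lambda x,y,z:ray("top",205+(x+.5)/6-.5,155+(y+.5)/6-.5,z)
s=lambda x,y,z:ray("scene",200+(x+.5)/5.5-.5,140+(y+.5)/5.5-.5,z)
c=[t(*p,.05) for p in((157,110),(620,160),(585,508),(118,458))]
print("lid",np.mean(c,0),[np.linalg.norm(c[i]-c[i-1]) for i in range(4)])
print("yaw",[np.degrees(np.arctan2(*(d[::-1]))) for d in(c[0]-c[1],c[3]-c[2],c[0]-c[3],c[1]-c[2])])
for n,a,b in(("iso",(t(257,289,.075),t(89,304,.115)),(s(247,178,.075),s(341,108,.115))),("rel",(t(484,315,.075),t(473,437,.098)),0)):
    print(n,a,np.linalg.norm(a[1]-a[0]))
print("scene hubs",s(341,322,.075),s(247,176,.075),"grips iso",s(441,386,.115),"rel",s(338,107,.098))
for C,a in((t(257,289,.075),85),(t(484,315,.075),65)):
  r=.001*a
  for th in ((95,190) if a==85 else (173,250)):
    for k in(90,-90):
      f=np.radians(th);p=[*(C+r*np.array([np.cos(f),np.sin(f)])),.08];q=ctrl.ik(p,R(f+np.radians(k)));print(a,th,k,None if q is None else np.round(q,2))
E
```

```text
lid [ 0.55240788 -0.03328474] [np.float64(0.18627890818888476), np.float64(0.2480349227727349), np.float64(0.18514392702663962), np.float64(0.24639240848087587)]
yaw [np.float64(84.44417623202482), np.float64(84.70705390339774), np.float64(-5.145453436667362), np.float64(-5.652046468088231)]
iso (array([0.55921886, 0.02552021]), array([0.54686249, 0.10842808])) 0.08382359127484351
rel (array([ 0.547197  , -0.09230233]), array([ 0.48333214, -0.08579282])) 0.06419575684366498
scene hubs [0.55665344 0.0266832 ] [ 0.54621262 -0.09072034] grips iso [0.54654592 0.10981577] rel [ 0.47958554 -0.08886464]
85 95 90 [ 0.7   0.53 -1.17  1.81  0.53  1.17  2.59]
85 95 -90 [ 0.62  0.45 -1.05  1.81  0.43  1.13 -0.48]
85 190 90 [ 0.78  0.16 -0.9   2.01  0.14  1.04 -1.59]
85 190 -90 [ 0.74  0.15 -0.86  2.01  0.13  1.03  1.56]
65 173 90 [ 0.75  0.16 -0.67  1.99  0.11  1.03 -1.66]
65 173 -90 [ 0.86  0.17 -0.79  1.98  0.14  1.04  1.45]
65 250 90 [ 0.77  0.27 -0.6   1.86  0.18  1.06 -0.25]
65 250 -90 [ 1.21  0.48 -1.17  1.84  0.49  1.15  2.66]
```

```bash
cat >> h.py <<'E'
def approach(C,r,th,k,z,grip,w):
    f=np.radians(th);p=np.array([*(C+r*np.array([np.cos(f),np.sin(f)])),.20]);Ro=R(f+k*np.pi/2)
    ctrl.move_to(p,Ro);p[2]=z
    F0=np.array(ctrl.read_state()["ft_force"])
    hit=ctrl.movel(p,vel=.12,max_force=12)
    ctrl.clamp(grip);s=ctrl.read_state()
    print("hit",hit,"width",s["grip_width"],"F",np.round(s["ft_force"]-F0,1),"p",np.round(s["eef_pos"],4),"t",s["clock"],flush=True)
    assert not hit and abs(s["grip_width"]-w)<.004
    return F0
def sweep(C,r,th,k,z,F0,thmax,thr,step=1.8,mf=12,vel=.05):
    a=th
    while a<thmax:
        a+=step;f=np.radians(a);u=np.array([np.cos(f),np.sin(f)])
        hit=ctrl.movel([*(C+r*u),z],R(f+k*np.pi/2),vel=vel,max_force=mf)
        s=ctrl.read_state();F=np.array(s["ft_force"])-F0;t=-F[:2]@[-u[1],u[0]]
        d=np.array(s["eef_pos"])[:2]-C
        print(f"{a:.1f} act {np.degrees(np.arctan2(d[1],d[0]))%360:.2f} tan {t:.1f} rad {F[:2]@u:.1f} w {s['grip_width']*1e3:.1f} t {s['clock']:.2f} {hit}",flush=True)
        if hit or t>thr: break
    return a
E
python3 - <<'E'
from h import *
p=np.array(ctrl.read_state()["eef_pos"]);p[2]=.32;ctrl.movel(p,vel=.25)
C=np.array([.558,.0262])
ctrl.move_to([.55,.1,.30],R(np.radians(8)))
F0=approach(C,.085,97.9,-1,.078,15,.022);np.save("F0.npy",F0)
sweep(C,.085,97.9,-1,.078,F0,107,9)
E
```

```text
hit False width 0.021315319368245832 F [ 2.2  1.  -2.2] p [0.5471 0.1107 0.0781] t 6.2083
99.7 act 99.53 tan 3.1 rad 1.6 w 21.5 t 6.46 False
101.5 act 101.44 tan 2.4 rad 0.0 w 21.6 t 6.71 False
103.3 act 103.26 tan 3.3 rad 0.3 w 21.7 t 6.96 False
105.1 act 105.09 tan 3.0 rad 0.8 w 21.6 t 7.21 False
106.9 act 106.90 tan 3.0 rad 0.1 w 21.4 t 7.46 False
108.7 act 108.70 tan 2.5 rad -0.5 w 21.4 t 7.71 False
```

```bash
python3 - <<'E'
from h import *
C=np.array([.558,.0262]);F0=np.load("F0.npy")
sweep(C,.085,108.7,-1,.078,F0,196,8,mf=9,vel=.04)
E
```

```text
110.5 act 110.48 tan 2.5 rad -1.7 w 21.4 t 7.96 False
112.3 act 112.30 tan 2.7 rad -1.7 w 21.9 t 8.21 False
114.1 act 114.07 tan 3.0 rad -1.8 w 21.5 t 8.46 False
115.9 act 115.90 tan 2.3 rad -3.6 w 21.3 t 8.71 False
117.7 act 117.67 tan 2.8 rad -3.8 w 21.5 t 8.96 False
119.5 act 119.48 tan 2.1 rad -2.8 w 21.5 t 9.21 False
121.3 act 121.27 tan 3.6 rad -3.4 w 21.8 t 9.46 False
123.1 act 123.07 tan 2.7 rad -4.4 w 21.6 t 9.71 False
124.9 act 124.86 tan 3.0 rad -5.1 w 21.5 t 9.96 False
126.7 act 126.65 tan 2.6 rad -5.3 w 21.4 t 10.21 False
128.5 act 128.45 tan 2.5 rad -5.7 w 21.4 t 10.46 False
130.3 act 130.25 tan 2.8 rad -6.5 w 21.7 t 10.71 False
132.1 act 132.03 tan 2.3 rad -5.5 w 21.6 t 10.96 False
133.9 act 133.82 tan 3.3 rad -5.6 w 21.7 t 11.21 False
135.7 act 135.60 tan 1.9 rad -5.7 w 22.0 t 11.46 False
137.5 act 137.41 tan 2.2 rad -6.0 w 21.3 t 11.71 False
139.3 act 139.21 tan 2.6 rad -7.2 w 21.4 t 11.96 False
141.1 act 140.99 tan 1.4 rad -6.9 w 21.6 t 12.21 False
142.9 act 142.77 tan 1.8 rad -7.2 w 21.7 t 12.46 False
144.7 act 144.56 tan 2.6 rad -7.7 w 21.7 t 12.71 False
146.5 act 146.35 tan 2.8 rad -8.8 w 21.2 t 12.96 False
148.3 act 148.17 tan 1.8 rad -7.7 w 21.5 t 13.21 False
150.1 act 149.96 tan 2.5 rad -8.3 w 21.4 t 13.46 False
151.9 act 151.73 tan 2.0 rad -8.2 w 21.5 t 13.71 False
153.7 act 153.51 tan 2.0 rad -8.1 w 21.7 t 13.96 False
155.5 act 155.31 tan 1.6 rad -8.7 w 21.5 t 14.21 False
157.3 act 157.11 tan 0.7 rad -9.4 w 21.9 t 14.46 False
159.1 act 158.79 tan 1.5 rad -9.3 w 21.7 t 14.71 False
160.9 act 160.55 tan 1.6 rad -8.7 w 21.5 t 14.96 False
162.7 act 162.34 tan 1.6 rad -8.9 w 21.4 t 15.21 False
164.5 act 164.03 tan 1.4 rad -9.9 w 21.6 t 15.46 False
166.3 act 165.62 tan 1.9 rad -9.3 w 21.2 t 15.71 False
168.1 act 166.37 tan 4.9 rad -10.6 w 21.3 t 15.96 False
169.9 act 166.89 tan 8.7 rad -9.5 w 21.8 t 16.21 False
```

```bash
python3 - <<'E'
from h import *
C=np.array([.558,.0262]);F0=np.load("F0.npy")
sweep(C,.085,169.9,-1,.078,F0,171,8,step=1.3,mf=7,vel=.04)
sweep(C,.085,171.2,-1,.078,F0,172,30,step=-4.4,mf=25) if 0 else None
f=np.radians(166.8);ctrl.movel([*(C+.085*np.array([np.cos(f),np.sin(f)])),.078],R(f-np.pi/2),vel=.04)
s=ctrl.read_state();d=s["eef_pos"][:2]-C;print(np.degrees(np.arctan2(d[1],d[0]))%360,s["ft_force"]-F0)
ctrl.ungrasp();p=np.array(s["eef_pos"]);p[2]=.2;ctrl.movel(p,vel=.2)
C=np.array([.5467,-.0918])
F0=approach(C,.065,174.6,1,.074,15,.030);np.save("F1.npy",F0)
sweep(C,.065,174.6,1,.074,F0,185,10,step=2,mf=9,vel=.04)
E
```

```text
171.2 act 167.19 tan 10.4 rad -10.4 w 21.5 t 16.46 False
165.21664369532203 [ 8.19639163  2.08062436 -4.04941481]
hit False width 0.029623646165194237 F [-0.4  0.5  0.8] p [ 0.4819 -0.0859  0.074 ] t 23.2917
176.6 act 176.52 tan 1.1 rad 1.2 w 29.5 t 23.54 False
178.6 act 178.45 tan 1.0 rad 1.1 w 29.7 t 23.79 False
180.6 act 180.38 tan 2.0 rad -1.0 w 29.5 t 24.04 False
182.6 act 182.45 tan 1.8 rad 0.9 w 29.3 t 24.29 False
184.6 act 184.53 tan 1.6 rad 0.1 w 29.7 t 24.54 False
186.6 act 186.58 tan 2.1 rad 0.2 w 29.5 t 24.79 False
```

```bash
python3 - <<'E'
from h import *
C=np.array([.5467,-.0918]);F0=np.load("F1.npy")
sweep(C,.065,186.6,1,.074,F0,256,9,step=2,mf=9,vel=.04)
E
```

```text
188.6 act 188.63 tan 2.5 rad 0.5 w 29.8 t 25.04 False
190.6 act 190.67 tan 2.4 rad -0.2 w 29.5 t 25.29 False
192.6 act 192.70 tan 1.6 rad 0.0 w 29.8 t 25.54 False
194.6 act 194.72 tan 1.0 rad -0.0 w 29.6 t 25.79 False
196.6 act 196.73 tan 1.6 rad 1.4 w 29.3 t 26.04 False
198.6 act 198.62 tan 2.2 rad 0.3 w 29.8 t 26.29 False
200.6 act 200.54 tan 2.0 rad 0.5 w 29.5 t 26.54 False
202.6 act 202.63 tan 2.4 rad 1.7 w 29.8 t 26.79 False
204.6 act 204.61 tan 2.7 rad 1.6 w 29.2 t 27.04 False
206.6 act 206.67 tan 2.4 rad 1.8 w 29.4 t 27.29 False
208.6 act 208.69 tan 1.6 rad 2.7 w 29.7 t 27.54 False
210.6 act 210.60 tan 2.7 rad 3.4 w 29.4 t 27.79 False
212.6 act 212.64 tan 2.7 rad 2.7 w 29.5 t 28.04 False
214.6 act 214.68 tan 2.9 rad 4.0 w 29.8 t 28.29 False
216.6 act 216.59 tan 4.0 rad 3.8 w 29.8 t 28.54 False
218.6 act 218.65 tan 4.0 rad 4.5 w 29.7 t 28.79 False
220.6 act 220.64 tan 2.6 rad 3.9 w 29.4 t 29.04 False
222.6 act 222.69 tan 4.0 rad 4.2 w 29.3 t 29.29 False
224.6 act 224.69 tan 4.0 rad 3.6 w 29.7 t 29.54 False
226.6 act 226.73 tan 3.3 rad 4.3 w 29.5 t 29.79 False
228.6 act 228.76 tan 3.6 rad 3.6 w 29.8 t 30.04 False
230.6 act 230.80 tan 3.3 rad 3.8 w 29.5 t 30.29 False
232.6 act 232.83 tan 3.6 rad 4.8 w 29.3 t 30.54 False
234.6 act 234.81 tan 4.0 rad 3.9 w 29.5 t 30.79 False
236.6 act 236.85 tan 3.9 rad 4.0 w 29.3 t 31.04 False
238.6 act 238.86 tan 4.4 rad 3.3 w 29.7 t 31.29 False
240.6 act 240.85 tan 3.5 rad 3.4 w 29.3 t 31.54 False
242.6 act 242.86 tan 3.2 rad 3.8 w 29.5 t 31.79 False
244.6 act 244.87 tan 4.5 rad 3.8 w 29.5 t 32.04 False
246.6 act 246.90 tan 3.6 rad 3.8 w 29.9 t 32.29 False
248.6 act 248.50 tan 5.0 rad 3.9 w 29.2 t 32.54 False
250.6 act 249.02 tan 10.0 rad 3.2 w 29.4 t 32.79 False
```

```bash
python3 - <<'E'
from h import *
C=np.array([.5467,-.0918]);F0=np.load("F1.npy")
f=np.radians(249.4);ctrl.movel([*(C+.065*np.array([np.cos(f),np.sin(f)])),.074],R(f+np.pi/2),vel=.04)
s=ctrl.read_state();d=s["eef_pos"][:2]-C;print(np.degrees(np.arctan2(d[1],d[0]))%360,s["ft_force"]-F0)
ctrl.ungrasp();p=np.array(s["eef_pos"]);p[2]=.25;ctrl.movel(p,vel=.2)
p[:2]=[.42,-.3];ctrl.movel(p,vel=.25)
print(ctrl.read_state()["clock"])
i=ctrl.read_camera("top")[155:255,205:325]
cv2.imwrite("pics/c2.png",cv2.resize(i,None,fx=6,fy=6,interpolation=cv2.INTER_CUBIC))
E
```

```text
248.3895819527124 [-9.93307534  0.09076844  5.32147623]
36.1
```

View pics/c2.png

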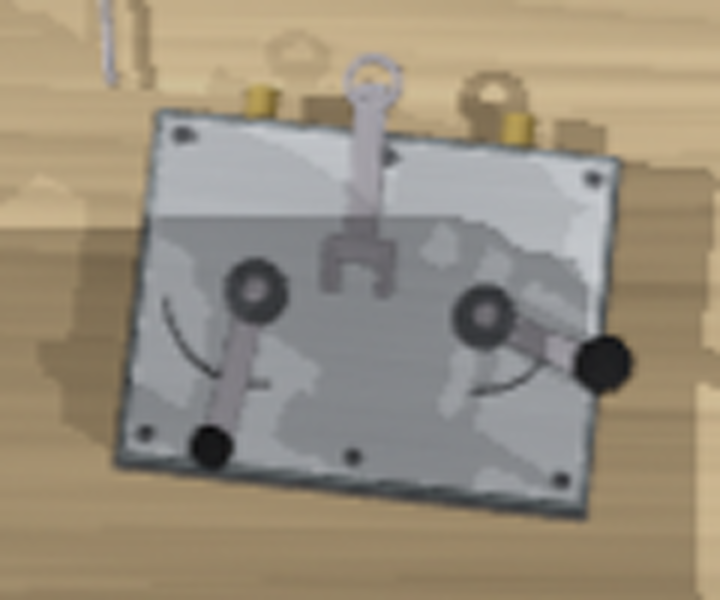

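The isolator grip is now at (211,447) and the release grip at (603,363), at about 248° (about 1.27 rad). Both are home, and the spanner hasn't moved.

```bash
python3 -c "
from workcell import ctrl
print(ctrl.hand_in())"
```

```text
the job is handed in; nothing more can be done
None
```

I swung the isolator and then the clamp-release lever anticlockwise until I felt each touch its rubber stop. I then let go of both, moved the arm clear, and handed the job in at about 36 s. No result came back from the judging. The force on the gripper along the swing stayed near 10 N, and the final picture shows both levers home and the spanner unmoved.

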